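# Test a mixer's twist-release stop button and set the run lever

## Robot

A 6-joint arm with a two-finger parallel gripper is mounted at the origin on the work surface; the furniture and walls round the work are solid. World frame = base frame: x ahead of the robot, y to its left, z up, the work surface at z = 0. Lengths are in m, angles in rad, forces in N, time in s.
With the tool pointing down it reaches from about 0.275 to 0.85 m from the base axis. Payload 19 kg.
Tool frame: the origin (TCP) lies midway between the tips of the shut fingers; the grasp point (between the pads) lies env.grasp_offset behind it (env.grasp_offset is the distance from the TCP to the grasp point, in m); z points along the fingers, y is the line along which they close (so a half turn about z gives the same grasp; the last joint's range is limited). The gripper opens to 85 mm and grips with 20 to 120 N. Pads are 22 mm wide; open, the fingers measure 114 mm over their backs; the gripper's body (76 mm by 85 mm) begins 54 mm behind the grasp point. The pads swing forward as they close: fully open they stand 13 mm farther back than shut.
Start: joints at [1.191, 0.15, 1.437, -0, 1.554, -0.134], TCP at [0.14, 0.558, 0.196] pointing down, gripper open.
Joint ranges: [-2.8, 2.8], [-0.68, 2.1], [0.12, 2.68], [-1.39, 4.53], [0.16, 2.79], [-2.81, 2.81]. Speed limits (rad/s): [1.89, 1.89, 2.22, 3.01, 3.01, 3.01].

## Interface

Orientations are given as [roll, pitch, yaw] about the fixed x, y, z axes, in that order (R = Rz(yaw) Ry(pitch) Rx(roll)).
In Python, from rig import readout, snapshot, camera_info, env, search_frame, pinpoint gives the robot as it stands.
- The arm moves only by the tool apply_moves, never from a script. Its arguments are lists of equal length, an entry for each row: "gripper": the finger opening in mm, from 0 to 85.4; "translation": the shift along the tool's x, y, z as a fraction of full scale, a list of three; "angular": the turn, a rotation vector about the tool's x, y, z as a fraction of full scale, a list of three. In form: {"gripper": [gripper, ...], "translation": [[dx, dy, dz], ...], "angular": [[ax, ay, az], ...]}. A call has 1 to 8 rows; each row shifts and turns the commanded pose from where the row before left it, along the tool's axes as they then stand; what a row does not reach is not made up. Full scale, the value 1, is 0.04 m for a shift and 6 degrees for a turn. A row lasts 1/10 s, in which the tool goes at most 50 mm and 8.59 degrees, less where a joint would pass 70% of its speed; a pose out of reach is approached as far as the arm can. A call with a number of a shift or a turn outside -1 to 1 is refused whole. A call with a gripper value outside its range is refused whole. The fingers move at their own pace and stop on an object; "grip_force" is the grip in N (left out, the last holds). Time passes only in rows, so rows that do not move let the fingers close. It gives the time, the measured TCP pose, the force, the opening and the grip force at its end, in the units of the state.
- readout.observe(): the state, without advancing time (a new reading comes with each control period).
- snapshot(name): name is "scene" or "top"; returns the picture (384x512x3 uint8, red, green, blue); there is no depth.
- camera_info(name): a dict with "fx", "fy", "cx", "cy" (pixels), "rvec" (rotation vector, rad) and "tvec" (3), from world to camera coordinates, as OpenCV has them. Camera axes: x right, y down, z forward; pixel columns grow to the right and rows downward; lengths in m; the calibration is good to about 2 mm. A picture is of the moment at which its call begins. camera_info takes no time and is no camera call.
- env.hand_in(): hands the job in; it is judged then, once.
Trained networks look in the newest picture that a camera, given by its name, has taken for a name from the list of things; names that differ only in an ending like _2 or _b are one class to them, and where a whole thing is asked for, a point or a joint stands for the part that bears it (a point fixed in the world has none). Each returns a list of dicts, best first, with "confidence" (0 to 1); they miss things now and then, are a little off and sometimes report something else, mostly with a low value. They report only what shows in the picture. A call takes as long as a camera call.
- search_frame(camera, name): "point" ([x, y, z] in m, in the coordinates of the camera as it stood for that picture, good to about 4 mm: the middle of the surface that is visible of it).
- pinpoint(camera, name): "point" ([x, y, z] in m, in the coordinates of the camera as it stood for that picture, good to about 4 mm: a listed point, or the origin of a listed thing).
The state is a dict: "clock": time; "qpos": joint angles; "dq": joint speeds; "tau": joint torques, N m; "tcp_pos": TCP position; "tool_rot": TCP orientation; "ft_force": force on the tool from outside, world axes, zero at the start; "wrist_torque": the same for the moment, N m; "gripper_width": finger opening in m; "finger_force": force on a finger pad.
Only numpy, scipy, OpenCV 4.12 (cv2) and the standard library are available. Lean on these libraries where they do the work, as an engineer would, in place of code of your own. Each camera call takes 0.05 s, during which the arm holds its last target. There are 200 camera calls.

## Task

Test the mixer's stop button: press the black mushroom button fully in until it stays latched, then push one of its tabs clockwise (seen from above) until it unlatches and springs back out. Only once the button is out again, push the run lever on the other box fully over to its far side and leave it there. All of this is pressing and pushing: pick nothing up, and leave the things lying around where they are.

Things in the scene. Friction and masses are not known exactly. Their poses are not given: they have to be found in the camera images.
- stop_box: the fixed square grey box that carries the mushroom stop button, 128 x 128 mm, its top 60 mm above the table, with a steel collar (radius 21 mm, 4 mm high) under the head and a cable gland sticking out 14 mm from its +x side; origin at the centre of its underside, under the button's axis.
- stop_top (a point): the centre of the top of the black mushroom head, on its vertical axis: 106 mm above the table when out, 97 mm latched, 94 mm at the bottom stop. The round head is 56 mm across, slightly domed, with three saw-tooth tabs out to 52 mm radius. Tab tops lie 8 mm, the underside of head and tabs 26 mm below this point (so 11 mm above the box top when latched).
- stop_press (a joint): how far the mushroom head is pressed in, in m, downward: 0 fully out, 0.012 at the bottom stop. A spring pushes it out with 4 to 8 N; pressing it in takes up to about 12 N. It latches once pressed past about 0.0095 and then stays at about 0.009 when let go; twisting frees it and the spring lifts it back to 0.
- stop_twist (a joint): how far the mushroom head is twisted clockwise seen from above, in rad: 0 at rest, 0.9 at the stop. A weak spring turns it back to 0 when let go. While the head is latched, twisting beyond 0.5 to 0.6 rad unlatches it; it springs out, whether or not it is still held twisted. Takes about 0.03 to 0.1 N m, 1 to 3 N at a tab.
- stop_tab0 (a point): middle of the push face of one of the three tabs on the mushroom head; turns with it. x radially outward (the axis is 45 mm back along -x, 4 mm back along -y), y out of the face, z up. Push it toward -y, circling the axis: clockwise from above. Face 18 mm tall (9 mm above and below), radius 28 to 52 mm; free space before it, 55 deg wide. 89 mm above the table when out, 80 mm when latched.
- stop_tab1 (a point): middle of the push face of another of the three tabs on the mushroom head; turns with it. x radially outward (the axis is 45 mm back along -x, 4 mm back along -y), y out of the face, z up. Push it toward -y, circling the axis: clockwise from above. Face 18 mm tall (9 mm above and below), radius 28 to 52 mm; free space before it, 55 deg wide. 89 mm above the table when out, 80 mm when latched.
- stop_tab2 (a point): middle of the push face of the last of the three tabs on the mushroom head; turns with it. x radially outward (the axis is 45 mm back along -x, 4 mm back along -y), y out of the face, z up. Push it toward -y, circling the axis: clockwise from above. Face 18 mm tall (9 mm above and below), radius 28 to 52 mm; free space before it, 55 deg wide. 89 mm above the table when out, 80 mm when latched.
- lever_box: the fixed grey box of the run lever, 116 x 96 mm and 35 mm tall, with a 70 x 50 x 25 mm block on top (to 60 mm above the table); origin at the centre of its underside, x along the direction in which the lever is to be pushed, z up. The lever's pivot lies straight above the origin, 57 mm above the table, and its axis is along y.
- run_lever (a joint): the lever's angle in rad: 0 leaning 0.5 rad to the box's -x side, 0.5 upright, 1.0 leaning 0.5 rad to the +x side (its stop). It starts between 0 and 0.12. It stays where it is left; 1 to 2 N at the knob moves it.
- run_lever_tip (a point): the centre of the ball knob, 26 mm in diameter, on the end of the run lever, 80 mm from the pivot on a rod of 10 mm diameter; about 127 mm above the table at either end of its swing, 137 mm when upright.
- marker_pen: a felt marker lying flat, 135 mm long, 17 mm thick; origin at the centre of its underside. A bystander to leave alone.
- kitchen_timer: a small white clip timer standing on its foot, 36 x 66 mm and 62 mm tall; origin at the centre of its underside. A bystander to leave alone.
- ring_cutter_1: a steel ring cutter standing on the table, the smaller of two, 48 mm across, 34 mm tall; origin at the centre of its underside. A bystander to leave alone.
- ring_cutter_0: a steel ring cutter standing on the table, the larger of two, 64 mm across, 34 mm tall; origin at the centre of its underside. A bystander to leave alone.
- lidded_tub: a small tub with a lid, 111 x 70 mm, 65 mm tall; origin at the centre of its underside. A bystander to leave alone.

How it is judged:
By the outcome, as a careful person would: the job done as asked, in the order asked, and still so for the second after the job is handed in, with the robot touching nothing.
It also fails if it takes over 64 s, if anything falls off the work surface, if the arm or the gripper's body presses on something with over 40 N, if the wrist force passes 120 N, or if a joint passes its speed limit or range.

## Working session

There is one attempt and no reset: what is moved stays moved. The work goes in short steps, Python scripts to look and compute and a tool call to move; the robot and the scene stay as the last step left them, time stands still between calls to the robot, and variables do not carry over. Pictures are saved under pics/ and viewed, at most 10 in all, crops included, and the job is handed in when it is done.

Besides the shell and the picture viewer there is one more tool, called after "Emit:" in YAML: its name, and indented under it one key for each argument. apply_moves: Moves the arm, as the interface text tells. Shift numbers are shares of 0.04 m and turn numbers shares of 6 degrees, none past 1 either way. Its arguments: {"type":"object","properties":{"gripper":{"type":"array"},"translation":{"type":"array"},"angular":{"type":"array"},"grip_force":{"type":"number"}},"required":["gripper","translation","angular"]}

```bash
mkdir -p pics; cat > h.py <<'E'
import numpy as np, cv2
from rig import readout, snapshot, camera_info, env, search_frame, pinpoint
def w(cam,p):
    c=camera_info(cam);R=cv2.Rodrigues(np.array(c["rvec"],float))[0]
    return R.T@(np.array(p)-np.array(c["tvec"]).ravel())
def find(cam,n,f=pinpoint):
    return [(round(d["confidence"],2),w(cam,d["point"]).round(4).tolist()) for d in f(cam,n)[:3]]
def shot(cam,name):
    im=snapshot(cam);cv2.imwrite(f"pics/{name}.png",im[:,:,::-1]);return im
E
python3 - <<'E'
from h import *
print(env.grasp_offset, readout.observe())
for c in ["scene","top"]:
    shot(c,c+"0")
    for n in ["stop_box","stop_top","stop_tab0","stop_tab1","stop_tab2","lever_box","run_lever_tip","marker_pen","kitchen_timer","ring_cutter_1","ring_cutter_0","lidded_tub"]:
        print(c,n,find(c,n))
a=cv2.imread("pics/scene0.png");b=cv2.imread("pics/top0.png")
E
```

```text
0.0187 {'clock': 0.0, 'qpos': array([ 1.19103243e+00,  1.50957139e-01,  1.43798125e+00,  1.11665280e-05,
        1.55377885e+00, -1.33977679e-01]), 'dq': array([ 1.77979238e-04,  1.74438723e-03, -2.29632460e-05, -1.56363036e-04,
        1.78129072e-04, -1.90175688e-04]), 'tau': array([ 1.99878290e-03, -7.13069773e+01, -5.70836127e+01, -2.40924601e-04,
        9.50947433e-03, -4.88738650e-06]), 'tcp_pos': array([0.13981302, 0.5574723 , 0.19501669]), 'tool_rot': array([-3.14047964e+00, -1.61283186e-04,  2.89580615e+00]), 'ft_force': array([-0.41416484, -0.13611477,  0.4688585 ]), 'wrist_torque': array([ 0.01338147, -0.05329757,  0.0281444 ]), 'finger_force': 0.0, 'gripper_width': 0.08546635112389278}
scene stop_box [(0.75, [0.5492, -0.1454, -0.0001])]
scene stop_top [(0.81, [0.5556, -0.1376, 0.1029]), (0.49, [0.3616, 0.0082, -0.0023])]
scene stop_tab0 [(0.91, [0.6012, -0.1435, 0.0913]), (0.89, [0.5348, -0.102, 0.0885]), (0.74, [0.53, -0.1792, 0.0904])]
scene stop_tab1 [(0.91, [0.6012, -0.1435, 0.0913]), (0.89, [0.5348, -0.102, 0.0885]), (0.74, [0.53, -0.1792, 0.0904])]
scene stop_tab2 
[... 1009 characters left out ...]
.0937])]
top stop_tab2 [(0.89, [0.6031, -0.145, 0.0954]), (0.69, [0.5386, -0.0967, 0.088]), (0.55, [0.5308, -0.1755, 0.0937])]
top lever_box [(0.94, [0.5219, 0.1954, -0.0013]), (0.5, [0.5377, -0.0964, 0.0899]), (0.15, [0.5561, -0.1376, -0.0022])]
top run_lever_tip [(0.66, [0.4969, 0.2111, 0.1302])]
top marker_pen [(0.78, [0.3672, 0.0155, 0.0011])]
top kitchen_timer [(0.7, [0.676, -0.0013, 0.0024])]
top ring_cutter_1 [(0.52, [0.3489, -0.1583, -0.0007]), (0.49, [0.3661, 0.0131, 0.0021]), (0.16, [0.6008, -0.1417, 0.0917])]
top ring_cutter_0 [(0.52, [0.3489, -0.1583, -0.0007]), (0.49, [0.3661, 0.0131, 0.0021]), (0.16, [0.6008, -0.1417, 0.0917])]
top lidded_tub [(0.66, [0.6743, -0.1465, 0.0035])]
```

View pics/scene0.png

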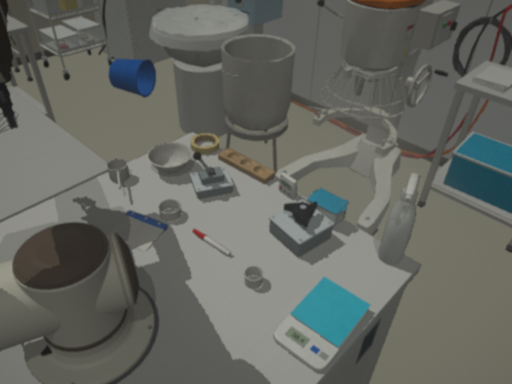

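View pics/top0.png

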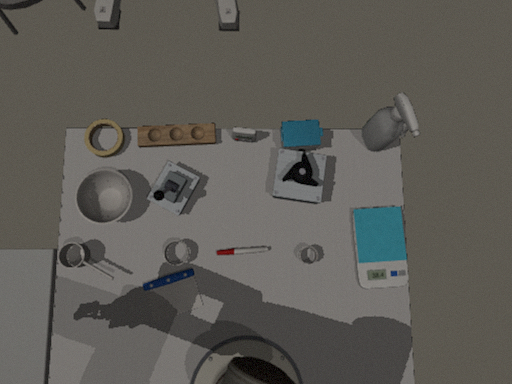

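The pictures show the stop box at about (300,175) in the top view and the lever box at (173,188), with its knob at (158,195). The networks agree. I'll zoom in to check the angles.

```bash
python3 - <<'E'
from h import *
c=camera_info("top");K=np.array([[c["fx"],0,c["cx"]],[0,c["fy"],c["cy"]],[0,0,1.]])
rv,tv=np.array(c["rvec"],float),np.array(c["tvec"],float)
im=cv2.imread("pics/top0.png")
def P(p):return cv2.projectPoints(np.array([p],float),rv,tv,K,None)[0].ravel()
s=8;out=[]
for x0,y0 in [(265,145),(140,155)]:
    cr=cv2.resize(im[y0:y0+65,x0:x0+70],None,fx=s*.7,fy=s*.7,interpolation=cv2.INTER_CUBIC);cr=cv2.convertScaleAbs(cr,alpha=2)
    for p,col in [((.556,-.1395,.106),(0,0,255)),((.602,-.144,.089),(0,255,0)),((.537,-.099,.089),(0,255,0)),((.530,-.177,.089),(0,255,0)),((.4965,.2095,.128),(0,0,255)),((.5225,.196,.06),(0,255,0))]:
        q=(P(p)-[x0,y0]+.5)*s*.7; cv2.circle(cr,tuple(int(v) for v in q),3,col,1)
    out.append(cr)
cv2.imwrite("pics/crop.png",np.hstack(out)); print(P((.5,0,0)),P((.6,0,0)),out[0].shape)
E
```

```text
[246.33144117 199.12387052] [246.34159081 163.14459456] (364, 392, 3)
```

View pics/crop.png

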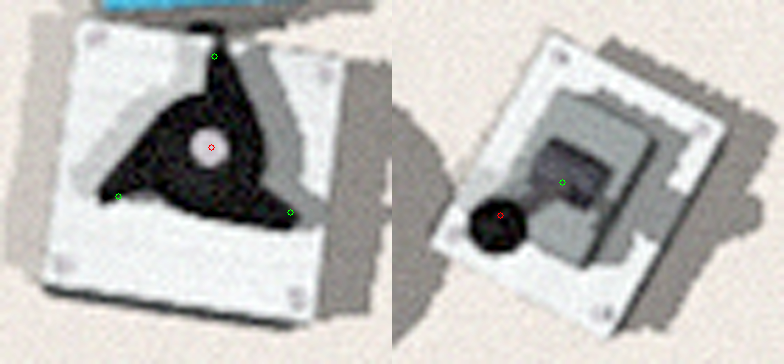

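The crops show the button axis at (208,147), with its tabs where the networks put them. The knob is at (498,225), about 4 mm nearer the robot than estimated, so I use (0.492, 0.210). The lever's push direction is about -29° in yaw. Next I travel over the button.

Emit:
apply_moves:
  gripper: [0,0,0,0,0,0,0,0]
  translation:
    - [-0.7,-0.7,0]
    - [-0.7,-0.7,0]
    - [-0.7,-0.7,0]
    - [-0.7,-0.7,0]
    - [-0.7,-0.7,0]
    - [-0.7,-0.7,0]
    - [-0.7,-0.7,0]
    - [-0.7,-0.7,0]
  angular:
    - [0,0,0]
    - [0,0,0]
    - [0,0,0]
    - [0,0,0]
    - [0,0,0]
    - [0,0,0]
    - [0,0,0]
    - [0,0,0]

```text
clock: 2.1
tcp_pos: [0.3031, 0.2845, 0.1958]
tool_rot: [3.141, 0.0, 2.896]
ft_force: [0.6, 0.4, -0.3]
gripper_width: 0.0
finger_force: 0.0
```

Emit:
apply_moves:
  gripper: [0,0,0,0,0,0,0,0]
  translation:
    - [-0.7,-0.7,0]
    - [-0.7,-0.7,0]
    - [-0.7,-0.7,0]
    - [-0.7,-0.7,0]
    - [-0.7,-0.7,0]
    - [-0.7,-0.7,0]
    - [-0.7,-0.7,0]
    - [-0.7,-0.7,0]
  angular:
    - [0,0,0]
    - [0,0,0]
    - [0,0,0]
    - [0,0,0]
    - [0,0,0]
    - [0,0,0]
    - [0,0,0]
    - [0,0,0]

```text
clock: 2.9
tcp_pos: [0.4661, 0.0125, 0.1958]
tool_rot: [3.142, 0.001, 2.896]
ft_force: [0.6, 1.5, 0.2]
gripper_width: 0.0003
finger_force: 0.0
```

Emit:
apply_moves:
  gripper: [0,0,0,0,0,0,0,0]
  translation:
    - [-0.62,-0.62,0]
    - [-0.62,-0.62,0]
    - [-0.62,-0.62,0]
    - [-0.62,-0.62,0]
    - [-0.62,-0.62,0]
    - [0,0,0.7]
    - [0,0,0.6]
    - [0,0,0.5]
  angular:
    - [0,0,0]
    - [0,0,0]
    - [0,0,0]
    - [0,0,0]
    - [0,0,0]
    - [0,0,-1]
    - [0,0,-1]
    - [0,0,-1]

```text
clock: 3.7
tcp_pos: [0.5552, -0.1365, 0.1221]
tool_rot: [3.141, -0.001, -3.069]
ft_force: [-0.0, -0.5, -0.1]
gripper_width: 0.0001
finger_force: 0.0
```

Emit:
apply_moves:
  gripper: [0,0,0]
  translation:
    - [0,0,0]
    - [0,0,0]
    - [0,0,0]
  angular:
    - [0,0,-1]
    - [0,0,-1]
    - [0,0,-0.7]

```text
clock: 4.0
tcp_pos: [0.5555, -0.1363, 0.1235]
tool_rot: [3.142, -0.0, -2.786]
ft_force: [-0.5, -0.0, -0.9]
gripper_width: -0.0
finger_force: 0.0
```

```bash
python3 - <<'E'
from h import *
print(readout.observe()["tcp_pos"])
im=shot("scene","s1"); cv2.imwrite("pics/s1c.png",cv2.resize(im[150:260,230:370,::-1],None,fx=4,fy=4,interpolation=cv2.INTER_CUBIC))
E
```

```text
[ 0.55550184 -0.13633773  0.12346679]
```

View pics/s1c.png

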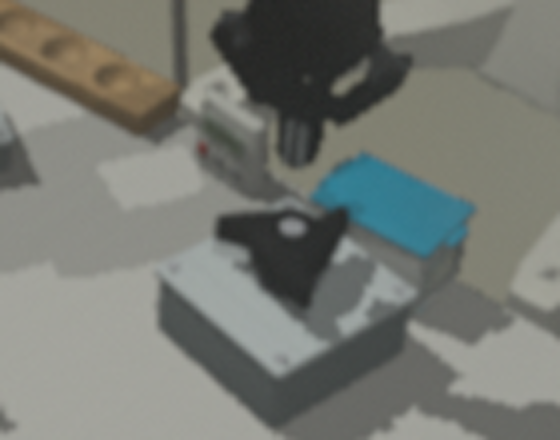

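The fingertips are at crop (297,165) and the head's white top is at (292,228), a bigger gap than I expected. I'll check it by projection.

```bash
python3 - <<'E'
from h import *
ii={}
for cam in ["scene","top"]:
    c=camera_info(cam);K=np.array([[c["fx"],0,c["cx"]],[0,c["fy"],c["cy"]],[0,0,1.]])
    P=lambda p:cv2.projectPoints(np.array([p],float),np.array(c["rvec"],float),np.array(c["tvec"],float),K,None)[0].ravel()
    im=snapshot(cam)[:,:,::-1]; t=readout.observe()["tcp_pos"]
    x0,y0=(230,150) if cam=="scene" else (250,120)
    cr=cv2.resize(im[y0:y0+110,x0:x0+100],None,fx=4,fy=4,interpolation=cv2.INTER_CUBIC)
    for p,col in [(t,(0,0,255)),((.556,-.1385,.106),(0,255,0)),((.556,-.1385,.06),(255,0,0))]:
        q=(P(p)-[x0,y0]+.5)*4;print(cam,q.round()); cv2.circle(cr,tuple(int(v) for v in q),4,col,1)
    ii[cam]=cr
    for n in ["stop_top","stop_tab0"]: print(n,find(cam,n))
cv2.imwrite("pics/chk.png",np.hstack([ii["scene"],ii["top"]]))
E
```

```text
scene [290. 205.]
scene [291. 226.]
scene [285. 278.]
stop_top [(0.93, [0.5566, -0.1394, 0.1022]), (0.63, [0.5382, -0.1051, 0.0899])]
stop_tab0 [(0.97, [0.5359, -0.1018, 0.091]), (0.81, [0.602, -0.1448, 0.0877]), (0.65, [0.5318, -0.179, 0.0909])]
top [210. 200.]
top [210. 206.]
top [200. 220.]
stop_top [(0.79, [0.5564, -0.1397, 0.1074])]
stop_tab0 [(0.82, [0.5359, -0.0974, 0.0899]), (0.61, [0.5285, -0.1788, 0.091])]
```

View pics/chk.png

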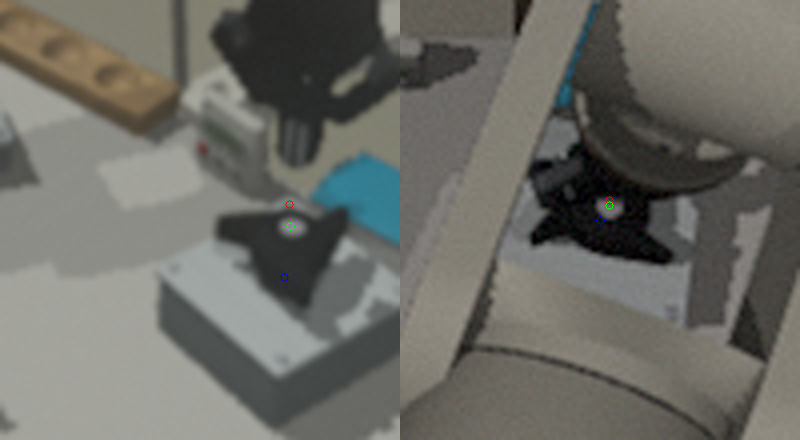

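```bash
python3 - <<'E'
from h import *
M={}
for cam in ["scene","top"]:
    c=camera_info(cam);K=np.array([[c["fx"],0,c["cx"]],[0,c["fy"],c["cy"]],[0,0,1.]])
    R=cv2.Rodrigues(np.array(c["rvec"],float))[0];t=np.array(c["tvec"],float).reshape(3,1);M[cam]=K@np.hstack([R,t])
a=np.array([[230+297/4],[150+162/4]]);
for u,v in [(150,180),(140,190),(160,175)]:
    X=cv2.triangulatePoints(M["scene"],M["top"],a,np.array([[250+u/4],[120+v/4]]));X=(X[:3]/X[3]).ravel()
    for cam,o in (("scene",a),):
        q=M[cam]@np.r_[X,1];print(X.round(3),(q[:2]/q[2]-o.ravel()).round(1))
print(readout.observe())
im=snapshot("top")[100:200,240:373,::-1];cv2.imwrite("pics/t3.png",cv2.convertScaleAbs(cv2.resize(im,None,fx=6,fy=6,interpolation=cv2.INTER_CUBIC),alpha=1.8))
E
```

```text
[ 0.576 -0.11   0.128] [-4.9  0.9]
[ 0.574 -0.107  0.127] [-6.4  1.1]
[ 0.577 -0.114  0.13 ] [-3.7  0.7]
{'clock': 4.35, 'qpos': array([-3.75221168e-01,  1.78617332e-01,  1.55135683e+00, -1.00510198e-04,
        1.41162165e+00, -2.29561305e+00]), 'dq': array([-0.00076471,  0.00010189, -0.0006156 , -0.00042503, -0.00165214,
       -0.00863907]), 'tau': array([-2.95980019e-03, -7.20179200e+01, -5.52421403e+01, -1.13417802e-03,
       -1.35111654e-04,  5.06747479e-02]), 'tcp_pos': array([ 0.5555321 , -0.13630954,  0.12362068]), 'tool_rot': array([-3.14152045e+00, -6.81570223e-05, -2.79198117e+00]), 'ft_force': array([ 0.33203123, -0.74859479,  0.41378454]), 'wrist_torque': array([-0.0269606 ,  0.01116803,  0.01074453]), 'finger_force': 0.0, 'gripper_width': -0.0003017293952741681}
```

View pics/t3.png

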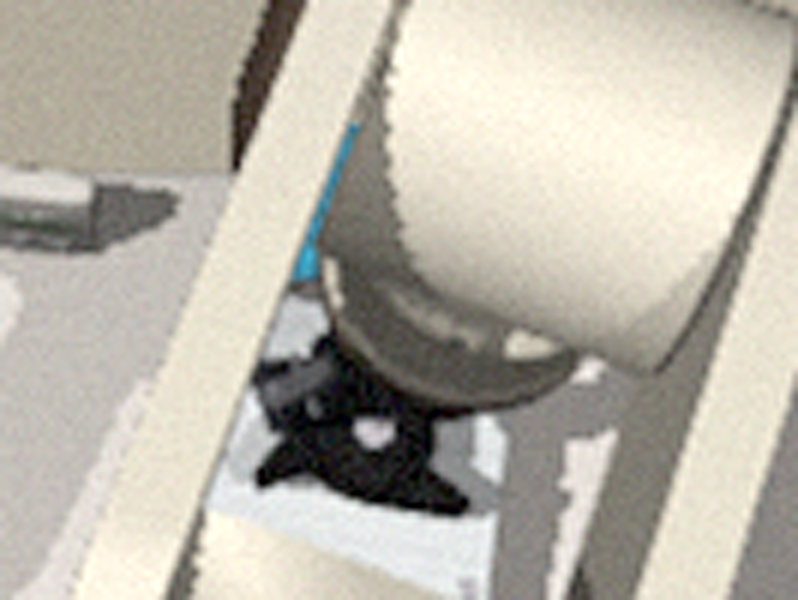

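The spot on the head stays visible at (373,430), although the reported TCP is just above it. I'll overlay the expected gripper outline on both views to check.

```bash
cat >> h.py <<'E'
def overlay(fn,scale=5):
    from scipy.spatial.transform import Rotation as Ro
    s=readout.observe();R=Ro.from_euler("xyz",s["tool_rot"]).as_matrix();t=s["tcp_pos"];o=[]
    def box(hx,hy,z0,z1): return [[sx*hx,sy*hy,z] for z in (z0,z1) for sx,sy in ((-1,-1),(1,-1),(1,1),(-1,1))]
    for cam in ["scene","top"]:
        c=camera_info(cam);K=np.array([[c["fx"],0,c["cx"]],[0,c["fy"],c["cy"]],[0,0,1.]])
        P=lambda p:cv2.projectPoints(np.array(p,float),np.array(c["rvec"],float),np.array(c["tvec"],float),K,None)[0].reshape(-1,2)
        im=snapshot(cam)[:,:,::-1];q=P([t])[0];x0,y0=int(q[0])-40,int(q[1])-70
        cr=cv2.convertScaleAbs(cv2.resize(im[y0:y0+110,x0:x0+80],None,fx=scale,fy=scale,interpolation=cv2.INTER_CUBIC),alpha=2.)
        for b,col in ((box(.011,.0145,0,-.05),(0,0,255)),(box(.038,.0425,-.073,-.1),(0,200,0))):
            p=((P((R@np.array(b).T).T+t)-[x0,y0]+.5)*scale).astype(int)
            for k in range(4):
                for i,j in ((k,(k+1)%4),(k+4,(k+1)%4+4),(k,k+4)): cv2.line(cr,tuple(map(int,p[i])),tuple(map(int,p[j])),col,1)
        o.append(cr)
    cv2.imwrite(f"pics/{fn}.png",np.hstack(o))
E
python3 -c "
from h import *
overlay('ov1')"
```

```text
(no output)
```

View pics/ov1.png

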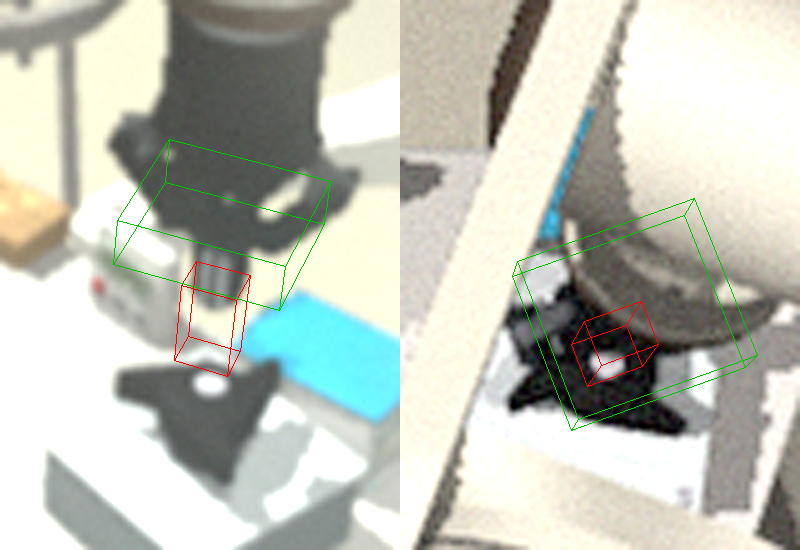

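```bash
python3 - <<'E'
from h import *
M={};O={}
t=readout.observe()["tcp_pos"]
for cam in ["scene","top"]:
    c=camera_info(cam);K=np.array([[c["fx"],0,c["cx"]],[0,c["fy"],c["cy"]],[0,0,1.]])
    R=cv2.Rodrigues(np.array(c["rvec"],float))[0];T=np.array(c["tvec"],float).reshape(3,1);M[cam]=K@np.hstack([R,T])
    q=M[cam]@np.r_[t,1];q=q[:2]/q[2];O[cam]=np.array([int(q[0])-40,int(q[1])-70])
    print(cam,"C",(-R.T@T).ravel().round(3))
    for k,d in enumerate(np.eye(3)*.02):
        r=M[cam]@np.r_[t+d,1];print(k,((r[:2]/r[2]-q)*5).round(1))
def tri(s,u):
    a=(O["scene"]+np.array(s)/5-.5).reshape(2,1);b=(O["top"]+np.array(u)/5-.5).reshape(2,1)
    X=cv2.triangulatePoints(M["scene"],M["top"],a,b);X=(X[:3]/X[3]).ravel()
    r=[((lambda q:q[:2]/q[2])(M[c]@np.r_[X,1])-p.ravel()).round(1).tolist() for c,p in (("scene",a),("top",b))]
    print(X.round(3),(X-t).round(3),r)
tri((130,140),(140,320));tri((345,185),(335,290));tri((238,162),(237,305))
tri((215,300),(210,345))
E
```

```text
scene C [-0.151 -0.625  0.843]
0 [ 23.9 -17.4]
1 [-29.7 -17.4]
2 [  3.4 -29.6]
top C [3.400e-01 1.000e-03 1.125e+00]
0 [ -0.9 -39.8]
1 [-40.6  -0.1]
2 [ 5.5 -8.7]
[ 0.543 -0.088  0.243] [-0.013  0.048  0.12 ] [[1.4, -0.3], [-1.1, 1.3]]
[ 0.566 -0.184  0.249] [ 0.011 -0.047  0.125] [[-4.5, 1.0], [3.8, -3.8]]
[ 0.555 -0.136  0.246] [-0.     0.     0.122] [[-1.8, 0.4], [1.5, -1.6]]
[ 0.555 -0.135  0.16 ] [-0.001  0.002  0.036] [[-1.0, 0.2], [0.8, -0.8]]
```

Triangulated, the gripper's x and y match, but the tips look about 35 mm higher than reported. I'll feel for contact, coming down in small steps.

Emit:
apply_moves:
  gripper: [0,0,0,0,0]
  translation:
    - [0,0,0.1]
    - [0,0.05,0.1]
    - [0,0,0.1]
    - [0,0,0.05]
    - [0,0,0.05]
  angular:
    - [0,0,0]
    - [0,0,0]
    - [0,0,0]
    - [0,0,0]
    - [0,0,0]

```text
clock: 5.0
tcp_pos: [0.5548, -0.1344, 0.1073]
tool_rot: [3.142, -0.0, -2.79]
ft_force: [1.1, 0.2, -0.3]
gripper_width: -0.0001
finger_force: 0.0
```

Emit:
apply_moves:
  gripper: [0,0,0,0]
  translation:
    - [0,0,0.05]
    - [0,0,0.05]
    - [0,0,0.05]
    - [0,0,0]
  angular:
    - [0,0,0]
    - [0,0,0]
    - [0,0,0]
    - [0,0,0]

```text
clock: 5.4
tcp_pos: [0.5548, -0.1344, 0.1013]
tool_rot: [3.141, -0.0, -2.791]
ft_force: [0.0, 0.8, -0.1]
gripper_width: 0.0
finger_force: 0.0
```

No contact at 0.101, so the real tips are indeed higher than the reported TCP. I keep going down gently.

Emit:
apply_moves:
  gripper: [0,0,0,0,0,0]
  translation:
    - [0,-0.12,0.1]
    - [0,0,0.1]
    - [0,0,0.1]
    - [0,0,0.1]
    - [0,0,0.1]
    - [0,0,0.1]
  angular:
    - [0,0,0]
    - [0,0,0]
    - [0,0,0]
    - [0,0,0]
    - [0,0,0]
    - [0,0,0]

```text
clock: 6.0
tcp_pos: [0.5565, -0.1389, 0.0772]
tool_rot: [-3.142, -0.0, -2.79]
ft_force: [0.2, -0.5, -0.2]
gripper_width: -0.0002
finger_force: 0.0
```

Emit:
apply_moves:
  gripper: [0,0]
  translation:
    - [0,0,0.05]
    - [0,0,0.05]
  angular:
    - [0,0,0]
    - [0,0,0]

```text
clock: 6.2
tcp_pos: [0.5565, -0.1389, 0.0734]
tool_rot: [-3.142, -0.0, -2.79]
ft_force: [0.1, 0.2, 0.4]
gripper_width: -0.0002
finger_force: 0.0
```

Emit:
apply_moves:
  gripper: [0,0]
  translation:
    - [0,0,0.05]
    - [0,0,0.05]
  angular:
    - [0,0,0]
    - [0,0,0]

```text
clock: 6.4
tcp_pos: [0.5566, -0.139, 0.0696]
tool_rot: [-3.141, 0.0, -2.79]
ft_force: [-0.4, 0.9, 3.2]
gripper_width: -0.0003
finger_force: 1.7
```

Contact came at about 0.071, so the tips are about 35 mm above the reported TCP. Now I press.

Emit:
apply_moves:
  gripper: [0,0,0,0]
  translation:
    - [0,0,0.05]
    - [0,0,0.05]
    - [0,0,0.05]
    - [0,0,0.05]
  angular:
    - [0,0,0]
    - [0,0,0]
    - [0,0,0]
    - [0,0,0]

```text
clock: 6.8
tcp_pos: [0.5568, -0.1391, 0.0622]
tool_rot: [-3.141, 0.001, -2.79]
ft_force: [-2.0, 1.1, 6.9]
gripper_width: -0.0001
finger_force: 3.6
```

Emit:
apply_moves:
  gripper: [0,0]
  translation:
    - [0,0,0.05]
    - [0,0,0.03]
  angular:
    - [0,0,0]
    - [0,0,0]

```text
clock: 7.0
tcp_pos: [0.5567, -0.139, 0.0588]
tool_rot: [-3.141, 0.001, -2.79]
ft_force: [-1.5, 0.9, 7.4]
gripper_width: 0.0001
finger_force: 3.3
```

Emit:
apply_moves:
  gripper: [0,0]
  translation:
    - [0,0,0.02]
    - [0,0,0.0]
  angular:
    - [0,0,0]
    - [0,0,0]

```text
clock: 7.2
tcp_pos: [0.5568, -0.139, 0.0582]
tool_rot: [-3.141, 0.001, -2.79]
ft_force: [-1.7, 0.3, 6.9]
gripper_width: 0.0003
finger_force: 3.3
```

Not on the bottom stop yet, so I go a bit further.

Emit:
apply_moves:
  gripper: [0,0,0]
  translation:
    - [0,0,0.03]
    - [0,0,0.02]
    - [0,0,0.0]
  angular:
    - [0,0,0]
    - [0,0,0]
    - [0,0,0]

```text
clock: 7.5
tcp_pos: [0.5573, -0.1393, 0.0579]
tool_rot: [-3.139, 0.002, -2.79]
ft_force: [-6.5, 3.4, 26.9]
gripper_width: 0.0
finger_force: 13.2
```

Emit:
apply_moves:
  gripper: [0,0,0]
  translation:
    - [0,0,0.03]
    - [0,0,0.02]
    - [0,0,0.0]
  angular:
    - [0,0,0]
    - [0,0,0]
    - [0,0,0]

```text
clock: 7.8
tcp_pos: [0.5579, -0.1395, 0.0576]
tool_rot: [-3.138, 0.004, -2.79]
ft_force: [-13.1, 4.4, 45.7]
gripper_width: 0.0004
finger_force: 23.1
```

The bottom stop is reached at TCP 0.058 with 46 N on the fingertips, which is enough. Now I lift off and check that it stayed latched.

Emit:
apply_moves:
  gripper: [0,0,0,0,0,0]
  translation:
    - [0,0,-0.2]
    - [0,0,-0.3]
    - [0,0,-0.3]
    - [0.26,0.58,0]
    - [0.26,0.58,0]
    - [0,0,0]
  angular:
    - [0,0,0]
    - [0,0,0]
    - [0,0,0]
    - [0,0,0]
    - [0,0,0]
    - [0,0,0]

```text
clock: 8.4
tcp_pos: [0.5196, -0.1009, 0.0862]
tool_rot: [3.141, -0.0, -2.79]
ft_force: [0.2, -0.8, -0.3]
gripper_width: -0.0001
finger_force: 0.0
```

```bash
python3 - <<'E'
from h import *
for c in ["scene","top"]:
    snapshot(c)
    for n in ["stop_top","stop_tab0"]: print(c,n,find(c,n))
overlay("ov2")
E
```

```text
scene stop_top [(0.83, [0.5557, -0.1383, 0.0956])]
scene stop_tab0 [(0.61, [0.6024, -0.1434, 0.0806]), (0.61, [0.5315, -0.1782, 0.0841])]
top stop_top []
top stop_tab0 [(0.38, [0.4949, 0.2119, 0.128])]
```

View pics/ov2.png

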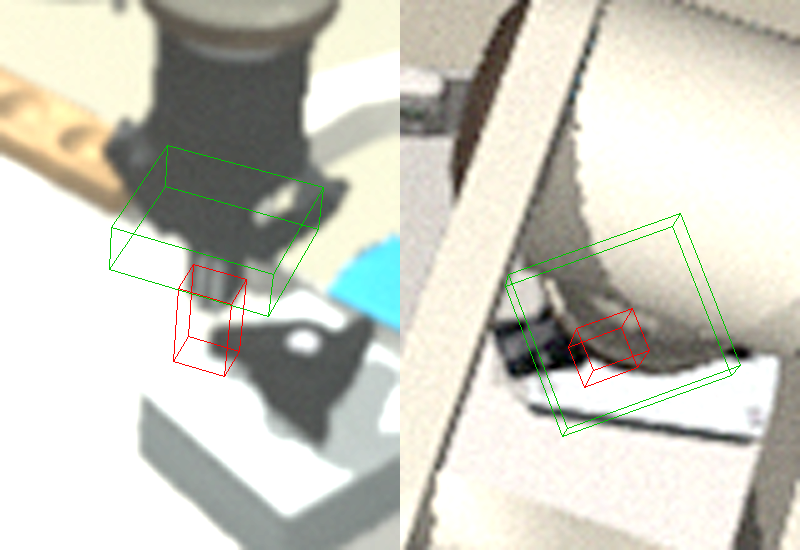

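The head reads 0.0956 m, so it is latched. The tip is at (215,305), beside the left tab whose end is at (215,340). I go down next to that tab's face.

Emit:
apply_moves:
  gripper: [0,0,0]
  translation:
    - [0,0,0.2]
    - [0,0,0.2]
    - [0,0,0.1]
  angular:
    - [0,0,0]
    - [0,0,0]
    - [0,0,0]

```text
clock: 9.1
tcp_pos: [0.5206, -0.1024, 0.0642]
tool_rot: [3.141, -0.001, -2.791]
ft_force: [0.3, 0.6, 0.2]
gripper_width: 0.0
finger_force: 0.0
```

Emit:
apply_moves:
  gripper: [0,0,0,0,0]
  translation:
    - [0,0,0.15]
    - [0,0,0.15]
    - [0,0,0.15]
    - [0,0,0.15]
    - [0,0,0]
  angular:
    - [0,0,0]
    - [0,0,0]
    - [0,0,0]
    - [0,0,0]
    - [0,0,0]

```text
clock: 9.6
tcp_pos: [0.5206, -0.1024, 0.0407]
tool_rot: [3.141, -0.001, -2.791]
ft_force: [-0.2, 0.9, -0.3]
gripper_width: -0.0005
finger_force: 0.0
```

Emit:
apply_moves:
  gripper: [0,0,0,0]
  translation:
    - [-0.12,0.05,0]
    - [-0.12,0.05,0]
    - [-0.12,0.05,0]
    - [-0.12,0.05,0]
  angular:
    - [0,0,1]
    - [0,0,1]
    - [0,0,1]
    - [0,0,1]

```text
clock: 10.0
tcp_pos: [0.5383, -0.091, 0.0418]
tool_rot: [-3.141, -0.0, 3.07]
ft_force: [-1.7, -0.7, -0.0]
gripper_width: 0.0001
finger_force: 0.7
```

Emit:
apply_moves:
  gripper: [0,0,0]
  translation:
    - [-0.12,0.05,0]
    - [-0.12,0.05,0]
    - [-0.12,0.05,0]
  angular:
    - [0,0,1]
    - [0,0,1]
    - [0,0,1]

```text
clock: 10.3
tcp_pos: [0.5535, -0.0876, 0.0418]
tool_rot: [-3.141, -0.0, 2.755]
ft_force: [-2.9, -0.3, -0.5]
gripper_width: -0.0002
finger_force: 0.6
```

```bash
python3 - <<'E'
from h import *
for c in ["scene","top"]:
    snapshot(c)
    for n in ["stop_top","stop_tab0"]: print(c,n,find(c,n))
s=readout.observe();d=s["tcp_pos"][:2]-[.5565,-.139];print(np.hypot(*d),np.degrees(np.arctan2(d[1],d[0])),s["ft_force"],s["wrist_torque"])
E
```

```text
scene stop_top [(0.75, [0.5606, -0.1375, 0.1039]), (0.29, [0.3583, 0.1794, 0.0001])]
scene stop_tab0 [(0.83, [0.515, -0.1553, 0.092]), (0.82, [0.5648, -0.1, 0.0878]), (0.74, [0.5893, -0.1725, 0.0895])]
top stop_top [(0.71, [0.5569, -0.1403, 0.107])]
top stop_tab0 [(0.45, [0.5137, -0.1531, 0.0884])]
0.05150757496527937 93.69537280488487 [-1.20894734  0.74019582  1.14130792] [0.15062194 0.15004284 0.01798788]
```

The head has sprung out: it reads 0.104–0.107 m and the tabs 0.09 m. I back off and lift.

Emit:
apply_moves:
  gripper: [0,0,0,0,0,0,0]
  translation:
    - [0.12,-0.02,0]
    - [0.15,0.02,0]
    - [0.15,0.05,0]
    - [0,0,-0.6]
    - [0,0,-0.9]
    - [0,0,-0.9]
    - [0,0,-0.2]
  angular:
    - [0,0,0]
    - [0,0,0]
    - [0,0,0]
    - [0,0,0]
    - [0,0,0]
    - [0,0,0.6]
    - [0,0,0.6]

```text
clock: 11.3
tcp_pos: [0.5396, -0.0796, 0.1499]
tool_rot: [3.14, 0.006, 2.632]
ft_force: [-0.4, -0.4, -1.5]
gripper_width: 0.0002
finger_force: 0.0
```

```bash
python3 - <<'E'
from h import *
from scipy.spatial.transform import Rotation as Ro
for c in ["scene","top"]:
    snapshot(c)
    for n in ["stop_top","stop_tab0","run_lever_tip","lever_box"]: print(c,n,find(c,n))
s=readout.observe();R=Ro.from_euler("xyz",s["tool_rot"]).as_matrix();t=s["tcp_pos"];print(t,s["tool_rot"])
print((R.T@(np.array([.453,.232,t[2]])-t)/.04).round(2))
E
```

```text
scene stop_top [(0.65, [0.5579, -0.1383, 0.1088]), (0.56, [0.5381, -0.1025, 0.0879])]
scene stop_tab0 [(0.89, [0.5417, -0.1051, 0.0912]), (0.87, [0.5991, -0.1408, 0.0875]), (0.59, [0.5295, -0.1807, 0.0881])]
scene run_lever_tip [(0.41, [0.493, 0.2084, 0.1267])]
scene lever_box [(0.76, [0.5213, 0.1968, -0.0005]), (0.34, [0.557, -0.1366, 0.1057])]
top stop_top [(0.55, [0.5558, -0.1375, 0.106])]
top stop_tab0 [(0.51, [0.53, -0.1756, 0.0947]), (0.46, [0.5387, -0.0972, 0.0908])]
top run_lever_tip [(0.58, [0.4983, 0.2113, 0.1277])]
top lever_box [(0.96, [0.5254, 0.1947, 0.0007]), (0.38, [0.5378, -0.0972, 0.0883])]
[ 0.53827551 -0.07943069  0.14496605] [-3.14126953e+00 -9.72275643e-04  2.63456022e+00]
[5.64 5.77 0.  ]
```

The button is out and untwisted. Now I go to the lever.

Emit:
apply_moves:
  gripper: [0,0,0,0,0,0,0,0]
  translation:
    - [0.7,0.72,0]
    - [0.7,0.72,0]
    - [0.7,0.72,0]
    - [0.7,0.72,0]
    - [0.7,0.72,0]
    - [0.7,0.72,0]
    - [0.7,0.72,0]
    - [0.7,0.72,0]
  angular:
    - [0,0,0]
    - [0,0,0]
    - [0,0,0]
    - [0,0,0]
    - [0,0,0]
    - [0,0,0]
    - [0,0,0]
    - [0,0,0]

```text
clock: 12.6
tcp_pos: [0.454, 0.2322, 0.1454]
tool_rot: [-3.141, -0.0, 2.634]
ft_force: [0.8, -0.8, -0.1]
gripper_width: 0.0
finger_force: 0.0
```

Emit:
apply_moves:
  gripper: [0,0,0,0]
  translation:
    - [0,0,0.5]
    - [0,0,0.5]
    - [0,0,0.5]
    - [0,0,0.07]
  angular:
    - [0,0,0]
    - [0,0,0]
    - [0,0,0]
    - [0,0,0]

```text
clock: 13.0
tcp_pos: [0.4535, 0.2304, 0.0805]
tool_rot: [-3.139, -0.002, 2.635]
ft_force: [-0.7, 1.0, 0.3]
gripper_width: 0.0004
finger_force: 0.0
```

Emit:
apply_moves:
  gripper: [0,0,0,0,0,0]
  translation:
    - [-0.25,0,0]
    - [-0.25,0,0]
    - [-0.25,0,0]
    - [-0.25,0,0]
    - [-0.25,0,0]
    - [-0.25,0,0]
  angular:
    - [0,0,0]
    - [0,0,0]
    - [0,0,0]
    - [0,0,0]
    - [0,0,0]
    - [0,0,0]

```text
clock: 13.6
tcp_pos: [0.5081, 0.201, 0.0829]
tool_rot: [3.142, 0.0, 2.634]
ft_force: [-1.0, 0.0, 0.6]
gripper_width: 0.0
finger_force: 0.5
```

Emit:
apply_moves:
  gripper: [0,0,0,0]
  translation:
    - [-0.2,0,0]
    - [-0.2,0,0]
    - [-0.15,0,0]
    - [-0.1,0,0]
  angular:
    - [0,0,0]
    - [0,0,0]
    - [0,0,0]
    - [0,0,0]

```text
clock: 14.0
tcp_pos: [0.5302, 0.1886, 0.0826]
tool_rot: [-3.141, -0.0, 2.634]
ft_force: [-0.6, 0.2, -0.3]
gripper_width: 0.0001
finger_force: 0.5
```

Emit:
apply_moves:
  gripper: [0,0,0]
  translation:
    - [-0.06,0,0]
    - [-0.06,0,0]
    - [0,0,0]
  angular:
    - [0,0,0]
    - [0,0,0]
    - [0,0,0]

```text
clock: 14.3
tcp_pos: [0.5342, 0.1865, 0.0828]
tool_rot: [-3.141, 0.0, 2.634]
ft_force: [-1.0, -0.7, 0.5]
gripper_width: 0.0
finger_force: 0.0
```

Emit:
apply_moves:
  gripper: [0,0,0]
  translation:
    - [-0.06,0,0]
    - [-0.06,0,0]
    - [0,0,0]
  angular:
    - [0,0,0]
    - [0,0,0]
    - [0,0,0]

```text
clock: 14.6
tcp_pos: [0.5379, 0.1845, 0.0827]
tool_rot: [-3.141, -0.001, 2.634]
ft_force: [-4.7, 2.2, 1.6]
gripper_width: -0.0002
finger_force: 2.9
```

```bash
python3 - <<'E'
from h import *
for c in ["scene","top"]:
    snapshot(c)
    print(c,find(c,"run_lever_tip"),find(c,"lever_box"))
E
```

```text
scene [(0.43, [0.5596, 0.1703, 0.1272])] [(0.69, [0.5228, 0.1956, -0.0005])]
top [] [(0.74, [0.5275, 0.1941, 0.0012])]
```

Force is rising and the knob reads (0.560, 0.170), which is the far side. One more small push confirms the stop.

Emit:
apply_moves:
  gripper: [0,0,0]
  translation:
    - [-0.05,0,0]
    - [-0.03,0,0]
    - [0,0,0]
  angular:
    - [0,0,0]
    - [0,0,0]
    - [0,0,0]

```text
clock: 15.2
tcp_pos: [0.5384, 0.1842, 0.0825]
tool_rot: [-3.141, -0.006, 2.635]
ft_force: [-24.3, 11.9, 9.4]
gripper_width: 0.0003
finger_force: 13.8
```

Firmly at the stop (27 N). I back away and rise.

Emit:
apply_moves:
  gripper: [0,0,0,0,0,0]
  translation:
    - [0.2,0,0]
    - [0.5,0,0]
    - [0.7,0,0]
    - [0,0,-0.9]
    - [0,0,-0.9]
    - [0,0,0]
  angular:
    - [0,0,0]
    - [0,0,0]
    - [0,0,0]
    - [0,0,0]
    - [0,0,0]
    - [0,0,0]

```text
clock: 15.8
tcp_pos: [0.494, 0.2105, 0.1597]
tool_rot: [3.137, 0.006, 2.634]
ft_force: [-0.3, -0.4, -0.3]
gripper_width: 0.0001
finger_force: 0.0
```

```bash
python3 - <<'E'
from h import *
for c in ["scene","top"]:
    shot(c,c+"9")
    for n in ["run_lever_tip","stop_top","stop_tab0","marker_pen","kitchen_timer","ring_cutter_0","lidded_tub"]: print(c,n,find(c,n))
print(readout.observe()["tcp_pos"],readout.observe()["ft_force"])
E
```

```text
scene run_lever_tip [(0.7, [0.5592, 0.172, 0.1271])]
scene stop_top [(0.62, [0.5547, -0.1389, 0.1078])]
scene stop_tab0 [(0.72, [0.6013, -0.1445, 0.0855]), (0.7, [0.5356, -0.1766, 0.0882]), (0.68, [0.5376, -0.1012, 0.0884])]
scene marker_pen [(0.69, [0.3627, 0.0077, -0.0037]), (0.59, [0.3591, 0.1789, 0.0036])]
scene kitchen_timer [(0.73, [0.6792, 0.0041, 0.0028])]
scene ring_cutter_0 [(0.77, [0.3565, 0.1817, 0.0007]), (0.74, [0.3504, -0.1615, -0.0])]
scene lidded_tub [(0.76, [0.6665, -0.1467, -0.0018]), (0.54, [0.5223, 0.1919, 0.0003])]
top run_lever_tip [(0.47, [0.5626, 0.1733, 0.1272])]
top stop_top [(0.78, [0.555, -0.1401, 0.1057])]
top stop_tab0 [(0.94, [0.5371, -0.0996, 0.0894]), (0.9, [0.6019, -0.1437, 0.0932]), (0.62, [0.5311, -0.1765, 0.0913])]
top marker_pen [(0.66, [0.3668, 0.0128, 0.0007]), (0.64, [0.6732, -0.1449, 0.0054]), (0.4, [0.3599, 0.1854, 0.0034])]
top kitchen_timer [(0.87, [0.6775, 0.0024, 0.0008])]
top ring_cutter_0 [(0.41, [0.3479, -0.1571, -0.0022]), (0.29, [0.5996, -0.1437, 0.0906]), (0.24, [0.6706, -0.1474, 0.0049])]
top lidded_tub [(0.89, [0.6738, -0.1468, 0.0055]), (0.46, [0.6754, 0.0002, -0.0004])]
[0.49218038 0.20993944 0.15478771] [ 0.72865024  0.57369624 -0.706526  ]
```

View pics/scene9.png

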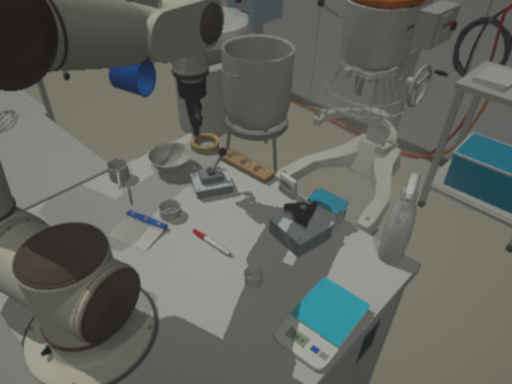

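The knob is now on the far side at (222,152). The button is out at (300,210), the loose objects are where they were, and the gripper is clear. Handing in.

```bash
python3 -c "
from rig import env
print(env.hand_in())"
```

```text
the job is handed in; nothing more can be done
None
```

The stop button was pressed until it latched, then twisted clockwise and sprang back out; after that I pushed the run lever fully to its far stop and handed the job in at about 16 s (no verdict was returned).

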